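# Third hand for the new mineral shelf

### The arm

A 7-joint arm with a two-finger parallel gripper is mounted at the origin on the work surface. World frame = base frame: x ahead of the robot, y to its left, z up, the work surface at z = 0. Lengths are in m, angles in rad, forces in N, time in s.
With the tool pointing down it reaches from about 0.425 to 0.925 m from the base axis. Payload 6.8 kg.
Tool frame: the origin (TCP) lies at the very end of the fingers, on their centre line; the grasp point (between the pads) lies 19 mm behind it; z points along the fingers, y is the line along which they close (so a half turn about z gives the same grasp; the last joint's range is limited). The gripper opens to 85 mm and grips with 20 to 120 N. Pads are 22 mm wide; open, the fingers measure 114 mm over their backs; the gripper's body (76 mm by 85 mm) begins 54 mm behind the grasp point. The pads swing forward as they close: fully open they stand 13 mm farther back than shut.
Start: joints at [-1.217, 0.477, 0.022, 1.555, -0.011, 1.109, -0.083], TCP at [0.301, 0.604, 0.231] pointing down, gripper open.
Joint ranges: [-2.96, 2.96], [-0.34, 2.1], [-1.41, 1.46], [0.24, 2.44], [-1.37, 4.51], [0.17, 1.92], [-2.96, 2.96]. Speed limits (rad/s): [2.39, 2.39, 3.14, 3.14, 3.14, 3.14, 3.14].

### API

Orientations are given as a unit quaternion [w, x, y, z].
In Python, from station import bot gives the robot as it stands. The module is installed in compiled form; this text tells all that it offers.
- The arm moves only by the shell command python3 -m jog 'ROWS' [OPENING] [FORCE]. ROWS is JSON, a list of rows, each a list of 4 numbers: the shift along the tool's x, y, z in cm, then the turn about the tool's z in rad. In form: [[x, y, z, spin], ...]. A call has 1 to 20 rows; each row is the pose to reach, as a shift and turn from the pose commanded when the call began, along the tool's axes at that moment; what a row does not reach only later rows make up. A row lasts 1/12 s, in which the tool goes at most 41.7 mm and 7.16 degrees, less where a joint would pass 70% of its speed; a pose out of reach is approached as far as the arm can. A call with a gripper value outside its range is refused whole. OPENING is the closure, from -1 (fully open) to 1 (shut), set as the call begins (- or left out, the last holds). The fingers move at their own pace and stop on an object; FORCE is the grip in N (left out, the last holds). Time passes only in rows, so rows that repeat a pose let the fingers close. It gives the time, the measured TCP pose, the force, the opening and the grip force at its end, in the units of the state.
- bot.get_obs(): the state, without advancing time (a new reading comes with each control period).
- bot.read_camera(name): name is "scene" or "top" or "wrist"; returns a dict with "pixels" (480x640x3 uint8, red, green, blue), "depth" (480x640 float32, m along the optical axis (not along the pixel's ray), 0 where there is no reading), "fovy" (degrees; the focal length in pixels is half the picture's height over the tangent of half this angle, whatever the lens; pixels are square), "cx", "cy" (the principal point, pixels), "pose" (4x4, takes a point from camera to world coordinates). Camera axes: x right, y down, z forward; pixel columns grow to the right and rows downward; lengths in m; the calibration is good to about 2 mm. A picture is of the moment at which its call begins.
- bot.hand_in(): hands the job in; it is judged then, once.
The state is a dict: "t": time; "q": joint angles; "joint_vel": joint speeds; "joint_torque": joint torques, N m; "eef_pos": TCP position; "tool_rot": TCP orientation; "contact_force": force on the tool from outside, world axes, zero at the start; "torque": the same for the moment, N m; "gripper_width": opening from 0.0 (shut) to 1.0 (fully open); "grasp_force": force on a finger pad.
Only numpy, scipy, OpenCV 4.12 (cv2) and the standard library are available. Lean on these libraries where they do the work, as an engineer would, in place of code of your own. Each camera call takes 0.05 s, during which the arm holds its last target. There are 200 camera calls.

### The job

Be the teacher's third hand for mounting the loose lipped cedar shelf: first swing the gate brace on the display out until it clicks home square to the backboard, then set the shelf level on the ledger and the brace, lip to the front, its ends even with the ledger's ends and its rear edge flush against the backboard. Press it against the backboard with a steady push of about 12 newtons (6 to 18 will do) and finish while still pressing, so that the screws can be driven in from behind; do not disturb the stones, the streak plate or the hanging hammer and lens.

Things in the scene. Friction and masses are not known exactly. Their poses are not given: they have to be found in the camera images.
- display: Fixed cedar display on the table. Origin: on the table top under the middle of the backboard's front face (plane x = 0, rigid); +x into the backboard, -x out of its front, y along it (+y the end nearer the robot), z up. Backboard 500 long, top at z 340; base board 130 out in front, 18 high. Ledger along the face: 18 deep, 240 long (y +-120), flat top at z 105. Cup hooks near the top stand 34 out
- brace (a joint): Gate brace's angle about its vertical pin: 0 = folded along the ledger (arm along the display's +y), grows swinging out; 1.571 = square to the backboard (arm along the display's -x), a hard stop. A sprung roller catch holds it there: from about 1.2 it drags (about 2 N at the arm), past about 1.48 it pulls the brace home. Elsewhere it stays where left. Starts at 0.45 to 0.95
- brace_hinge (a point): Point on the brace's pin axis, level with the top of arm and ledger (105 above the table): 37 in front of the backboard, half-way along the ledger
- brace_grip (a point): Middle of the brace arm's top face, 105 above the table, 55 from the pin: pinch the arm here from above. The cedar arm is 18 thick, 30 tall, and reaches from 15 to 73 from the pin. The point's y axis runs along the arm away from the pin, z up
- shelf: Loose cedar shelf flat on the table, 125 deep (x), 240 long (y), about 0.28 kg. Origin: centre of underside. Board 16 thick, rear edge at x +62.5; along the front a lip 14 thick (x -62.5 to -48.5) rises from the underside to 42, 26 above the board. Mounted, its axes agree with the display's: origin 62.5 in front of the backboard, 105 above the table
- lip_top (a point): Middle of the lip's top edge, 55.5 in front of the shelf's origin and 42 above its underside: the lip is pinched here from above across its 14 thickness
- rear_edge (a point): Middle of the shelf's rear edge at the underside (62.5 behind its origin)
- opal: Fire opal pebble, 36 across, 23 high, on the near end of the display's base board. Origin under its middle. Leave alone
- jasper: Red jasper pebble, 50 across, 27 high, on the far end of the display's base board. Origin under its middle. Leave alone
- hematite: Dark knobbly hematite kidney, 64 across, 41 high, on the table. Origin under its middle. Leave alone
- streak_plate: White porcelain streak plate 55 x 55 x 8 lying on the table. Origin under its middle. Leave alone
- hammer_head (a point): Centre of the head of the small steel rock hammer that hangs head down from a cup hook, 175 from the middle of the backboard towards its far end, reaching 33 out from the face. Swings freely. Leave alone
- lens_glass (a point): Centre of the 68 mm hand lens that hangs from a cup hook 175 from the middle of the backboard towards its near end, 202 above the table, reaching 31 out from the face. Swings freely. Leave alone

How it is judged:
On the way, in this order (a step that is already met when the one before it is completed fails the run):
1. the brace has been swung out and sits in its end detent (value of joint brace above 1.52 rad), for 0.3 s.
2. the shelf has been set down on the ledger and the brace (contact force between shelf and display_c1 above 0.2 N and contact force between shelf and brace_c2 above 0.2 N and angle between shelf's own z axis and vertical below 0.06 rad), for 0.1 s.
At the end, for the whole second after the job is handed in: Brace over 1.52 rad; shelf level (0.045 rad) within 3 mm of the tops of ledger and brace, lip in front, ends even within 10 mm, rear edge flush with the backboard (4 mm, 0.035 rad), at rest, and the robot, touching it, presses it on the backboard with 6 to 18 N through the last second (value of joint brace above 1.52 rad and x of shelf in the frame of display between -0.0665 and -0.0585 m and y of shelf in the frame of display between -0.01 and 0.01 m and z of shelf in the frame of display between 0.102 and 0.109 m and angle between the y axis of shelf and the y axis of display, either way round below 0.035 rad and angle between shelf's own z axis and vertical below 0.045 rad and x of rear_edge in the frame of display above -0.004 m and contact force between shelf and display_c0 between 6 and 18 N and contact force between any of the arm, the fingers and shelf above 3 N and linear speed of shelf below 0.02 m/s); the arm keeps its last pose, push and grip.
It fails at once if a stone or the streak plate is disturbed (moved over 30 mm) (distance of any of opal, jasper, hematite, streak_plate from where it was at the start of the episode above 0.03 m).
It fails at once if the hanging hammer or lens is knocked (swung over 40 mm) (distance of any of hammer_head, lens_glass from where it was at the start of the episode above 0.04 m).
It also fails if it takes over 58 s, if anything falls off the work surface, if the arm or the gripper's body presses on something with over 40 N, if the wrist force passes 120 N, or if a joint passes its speed limit or range.

## Working session

There is one attempt and no reset: what is moved stays moved. The work goes in short steps, Python scripts to look and compute and a shell command to move; the robot and the scene stay as the last step left them, time stands still between calls to the robot, and variables do not carry over. Pictures are saved under pics/ and viewed, at most 10 in all, crops included, and the job is handed in when it is done.

```bash
mkdir -p pics; cat > h.py <<'E'
import numpy as np, cv2
from station import bot
def cam(n):
    c=bot.read_camera(n); f=240/np.tan(np.radians(c['fovy'])/2)
    d=c['depth'].astype(float); v,u=np.mgrid[0:480,0:640]
    P=np.stack([(u-c['cx'])*d/f,(v-c['cy'])*d/f,d,np.ones_like(d)],-1)@np.array(c['pose']).T
    P=P[...,:3]; P[d==0]=np.nan
    return c,P
def save(c,n): cv2.imwrite('pics/'+n+'.png',c['pixels'][...,::-1])
E
python3 - <<'E'
from h import *
for n in ['scene','top']:
    c,P=cam(n); save(c,n); np.save('pics/'+n+'.npy',P); print(n,c['fovy'],np.round(c['pose'],3).tolist(),np.isnan(P[...,0]).mean())
o=bot.get_obs(); print({k:np.round(v,3).tolist() for k,v in o.items()})
E
```

```text
scene 49.40395362397422 [[0.284, 0.617, -0.734, 1.286], [0.959, -0.178, 0.222, -0.205], [0.007, -0.766, -0.642, 0.778], [0.0, 0.0, 0.0, 1.0]] 0.009700520833333334
top 55.82433215243876 [[0.024, -0.986, 0.167, 0.444], [-1.0, -0.027, -0.017, 0.031], [0.021, -0.166, -0.986, 0.88], [0.0, 0.0, 0.0, 1.0]] 0.003994140625
{'t': 0.1, 'q': [-1.217, 0.478, 0.022, 1.556, -0.011, 1.109, -0.083], 'joint_vel': [0.001, -0.001, -0.0, -0.003, 0.001, -0.001, -0.003], 'joint_torque': [0.005, -59.775, 1.614, -28.195, 0.013, 0.005, 0.0], 'eef_pos': [0.301, 0.604, 0.23], 'tool_rot': [-0.0, 0.229, 0.973, -0.001], 'contact_force': [-0.338, 0.071, -0.066], 'torque': [-0.017, 0.028, -0.012], 'grasp_force': 0.0, 'gripper_width': 0.998}
```

View pics/scene.png

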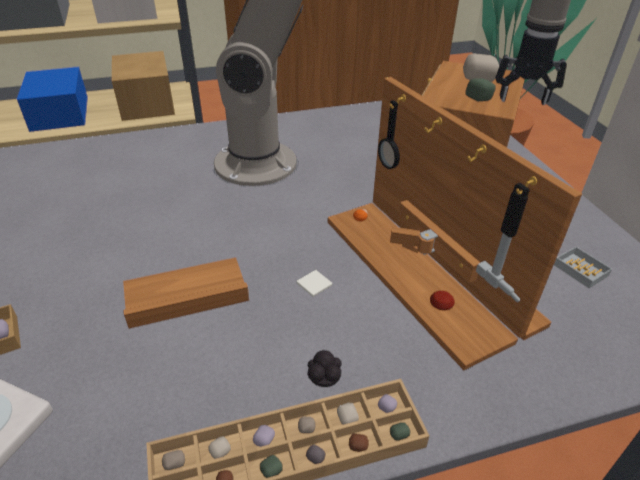

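View pics/top.png

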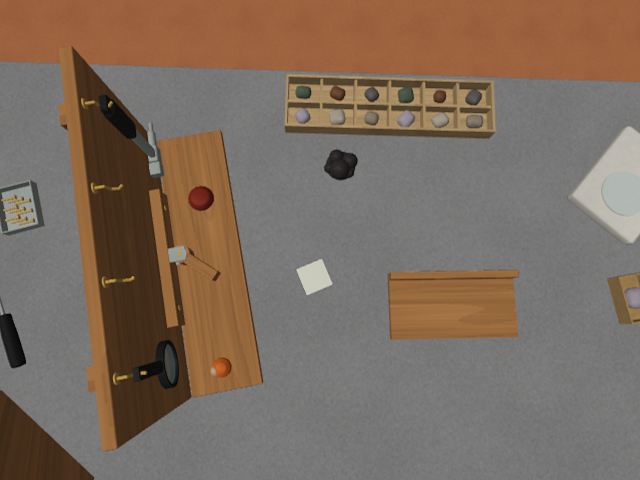

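The scene view shows the shelf flat left of centre and the display on the right with the brace partly out. In the top view the lip runs along row 274 (cols 390–518), the shelf body spans rows 275–340, the ledger is near col 165 (rows 190–325), the brace pin is at (178,254) and the brace tip at (216,274). The lens hangs at (168,365) and the hammer at (153,150).

```bash
cat > meas.py <<'E'
from h import *
for n in ['top','scene']:
    P=np.load(f'pics/{n}.npy'); X=P.reshape(-1,3); X=X[~np.isnan(X[:,0])]
    def rect(m,lab):
        Q=X[m]; r=cv2.minAreaRect((Q[:,:2]*1000).astype(np.float32)); print(n,lab,m.sum(),'z',np.round(np.median(Q[:,2]),4),'c',np.round(r[0],1),'size',np.round(r[1],1),'ang',round(r[2],2)); return Q
    x,y,z=X.T
    sh=(x>.3)&(x<.75)&(y>-.4)&(y<-.05)
    print(n,'table z',np.round(np.median(z[(abs(z)<.01)&(x<.75)&(x>.3)&(abs(y)<.3)]),4))
    rect(sh&(z>.036)&(z<.048)&(y<-.07)&(x<.68),'lip'); rect(sh&(z>.010)&(z<.020)&(x<.62),'board')
    near=(x>.25)&(x<.85)&(y>.1)&(y<.5)
    L=near&(z>.100)&(z<.110)
    Q=rect(L,'ledger+brace'); np.save(f'pics/l_{n}.npy',Q)
    rect(near&(z>.012)&(z<.022),'base')
    rect(near&(z>.336)&(z<.346),'boardtop')
    # backboard front face: fit plane via ransac
    B=X[near&(z>.13)&(z<.32)&(y>.2)]; rng=np.random.default_rng(0); best=None
    for _ in range(300):
        a=B[rng.choice(len(B),3,False)]; nn=np.cross(a[1]-a[0],a[2]-a[0]); 
        if np.linalg.norm(nn)<1e-6: continue
        nn/=np.linalg.norm(nn); k=abs((B-a[0])@nn)<.003
        if best is None or k.sum()>best.sum(): best=k
    C=B[best]; m=C.mean(0); nn=np.linalg.svd(C-m,full_matrices=False)[2][2]; nn*=np.sign(nn[1])
    t=np.array([-nn[1],nn[0],0]); s=C@t
    print(n,'plane n',np.round(nn,4),'d',round(m@nn,4),len(C),len(B),'m',np.round(m,3),'zr',C[:,2].min(),C[:,2].max())
    im=np.zeros((300,300),np.uint8)
    q=((Q[:,:2]-[.3,.15])*500).astype(int); k=((q>=0)&(q<300)).all(1); im[q[k,0],q[k,1]]=255
    cv2.imwrite(f'pics/map_{n}.png',im)
E
python3 meas.py; python3 -c "
import cv2,numpy as np
cv2.imwrite('pics/maps.png',np.hstack([cv2.imread('pics/map_top.png'),cv2.imread('pics/map_scene.png')]))"
```

```text
top table z -0.0003
top lip 980 z 0.0417 c [ 527.3 -238. ] size [ 14.2 239.8] ang 2.37
top board 7431 z 0.0157 c [ 469.4 -240.8] size [122.3 242.3] ang 1.32
top ledger+brace 2498 z 0.1044 c [547.5 247.2] size [497.7  97.6] ang 12.32
top base 15771 z 0.0176 c [551.1 230.3] size [500.9 131.2] ang 12.25
top boardtop 6456 z 0.3394 c [535.5 302. ] size [500.2  19.7] ang 12.17
top plane n [-2.116e-01  9.774e-01  1.000e-04] d 0.1733 14973 17770 m [0.518 0.289 0.242] zr 0.13000513931289326 0.3199775492675625
scene table z 0.0014
scene lip 938 z 0.0426 c [ 530.2 -238.7] size [ 21.9 238.9] ang 2.34
scene board 3569 z 0.0172 c [ 472.2 -241.3] size [134.3 240.8] ang 1.56
scene ledger+brace 1524 z 0.1057 c [549.8 252. ] size [500.8 103.9] ang 13.65
scene base 9568 z 0.019 c [544.  271.1] size [503.3 220. ] ang 12.32
scene boardtop 1829 z 0.3406 c [538.4 301.9] size [500.5  22.6] ang 12.12
scene plane n [-2.093e-01  9.778e-01 -4.000e-04] d 0.1742 14765 17599 m [0.586 0.304 0.231] zr 0.13000360479839512 0.319987752208356
```

View pics/maps.png

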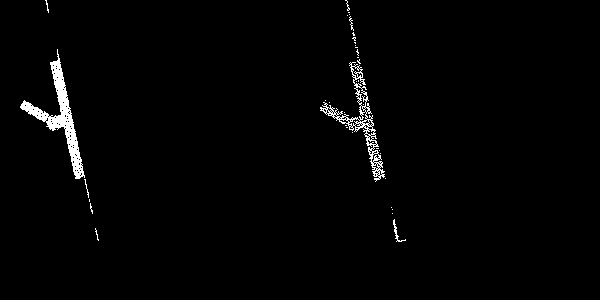

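The map shows the ledger strip with the brace arm branching off at about 45°. Both views agree to 2–3 mm, and the sizes and heights match the text.

```bash
cat > frames.py <<'E'
from h import *
def disp(ang=102.15,d=.17375,s=-.588):
    a=np.radians(ang); xd=np.array([np.cos(a),np.sin(a)]); yd=np.array([-xd[1],xd[0]]); return d*xd+s*yd,xd,yd
def rows(goal,head):
    "goal TCP xyz, tool y heading deg -> jog shift cm in tool axes, spin"
    from scipy.spatial.transform import Rotation as R
    o=bot.get_obs(); q=o['tool_rot']; M=R.from_quat(np.r_[q[1:],q[0]]).as_matrix()
    h0=np.degrees(np.arctan2(M[1,1],M[0,1])); dh=(head-h0+180)%360-180
    print('shift cm',np.round(M.T@(np.array(goal)-o['eef_pos'])*100,2),'spin',round(-np.radians(dh),3),'h0',round(h0,2),'eef',np.round(o['eef_pos'],4),'t',o['t'])
E
python3 - <<'E'
from frames import *
O,xd,yd=disp(); print('O',O)
for n in ['top','scene']:
    Q=np.load(f'pics/l_{n}.npy'); p=np.c_[(Q[:,:2]-O)@xd,(Q[:,:2]-O)@yd]
    l=p[(p[:,0]>-.025)&(abs(p[:,1])<.14)&(p[:,0]<-.004)]; print(n,'ledger x',np.percentile(l[:,0],[1,99]),'y',np.percentile(l[:,1],[.5,99.5]))
    b=p[(p[:,0]<-.045)&(np.linalg.norm(p-[-.037,0],axis=1)>.02)]; r=b-[-.037,0]; m=b.mean(0)
    v=np.linalg.svd(b-m)[2][0]; v*=np.sign(v[1]); print('brace th dir',np.arctan2(-v[0],v[1]),'th from pin',np.arctan2(-r.mean(0)[0],r.mean(0)[1]),'rmax',np.linalg.norm(r,axis=1).max(),Q[:,2].mean())
    P=np.load(f'pics/{n}.npy').reshape(-1,3); P=P[~np.isnan(P[:,0])]
    k=(P[:,2]>.036)&(P[:,2]<.048)&(P[:,0]>.4)&(P[:,0]<.6)&(P[:,1]>-.4)&(P[:,1]<-.07); L=P[k][:,:2]
    if n=='scene':
        L=P[k&(P[:,2]>.041)][:,:2]
    m=L.mean(0); v=np.linalg.svd(L-m)[2][0]; v*=np.sign(v[1]); print('lip mean',m,'dir deg',np.degrees(np.arctan2(v[1],v[0])),'extent',np.ptp((L-m)@v),'mid',m+v*((L-m)@v).max()/2+v*((L-m)@v).min()/2)
th=.79
G=O+(-.037-.055*np.sin(th))*xd+.055*np.cos(th)*yd
rows([*G,.16],192.15+np.degrees(th)+90); rows([*G,.080],192.15+np.degrees(th)+90)
E
```

```text
O [0.5382593  0.29361538]
top ledger x [-0.02326594 -0.00412702] y [-0.11738571  0.11972648]
brace th dir 0.8322936621399709 th from pin 0.8128394093179151 rmax 0.07415028179679689 0.10447291036545214
lip mean [ 0.52700682 -0.23670906] dir deg 92.39763202868073 extent 0.23977838744768437 mid [ 0.52706184 -0.23802314]
scene ledger x [-0.02251356 -0.00426067] y [-0.12099027  0.11763012]
brace th dir 0.8039050892661311 th from pin 0.9115483133562082 rmax 0.07278001379719387 0.10553181253928551
lip mean [ 0.52976456 -0.24135817] dir deg 92.25737673599285 extent 0.2380665473810885 mid [ 0.52964372 -0.2382925 ]
shift cm [-36.82 -25.53   7.09] spin 1.678 h0 63.54 eef [0.3005 0.6038 0.2304] t 0.1
shift cm [-36.82 -25.52  15.09] spin 1.678 h0 63.54 eef [0.3005 0.6038 0.2304] t 0.1
```

```bash
python3 -m jog '[[0,0,-18,0],[0,0,-18,0],[0,0,-18,0],[0,0,-18,0],[0,0,-18,0],[-37,-25.5,-18,1.647],[-37,-25.5,-18,1.647],[-37,-25.5,-18,1.647],[-37,-25.5,-18,1.647],[-37,-25.5,-18,1.647],[-37,-25.5,-18,1.647],[-37,-25.5,-18,1.647],[-37,-25.5,-18,1.647],[-37,-25.5,-18,1.647],[-37,-25.5,-18,1.647],[-37,-25.5,-18,1.647],[-37,-25.5,-18,1.647],[-37,-25.5,-18,1.647],[-37,-25.5,-18,1.647],[-37,-25.5,-18,1.647]]' -0.2 30
python3 - <<'E'
from frames import *
O,xd,yd=disp(); th=.82
G=O+(-.037-.055*np.sin(th))*xd+.055*np.cos(th)*yd
rows([*G,.16],192.15+np.degrees(th)+90); print(bot.get_obs()['q'])
c,P=cam('wrist'); save(c,'w1'); c,P=cam('scene'); save(c,'s1')
E
```

```text
t: 1.77
eef_pos: [0.5181, 0.2113, 0.4109]
tool_rot: [-0.0, 0.869, 0.495, -0.0]
contact_force: [-0.3, 0.5, 0.3]
gripper_width: 0.6
grasp_force: 0.0
shift cm [-0.09  0.04 25.09] spin 0.003 h0 -30.69 eef [0.5181 0.2113 0.4109] t 1.7667
[-0.88753914  0.16747619  0.45962689  1.60324925 -0.07522568  1.38920235
 -0.95543862]
```

View pics/w1.png

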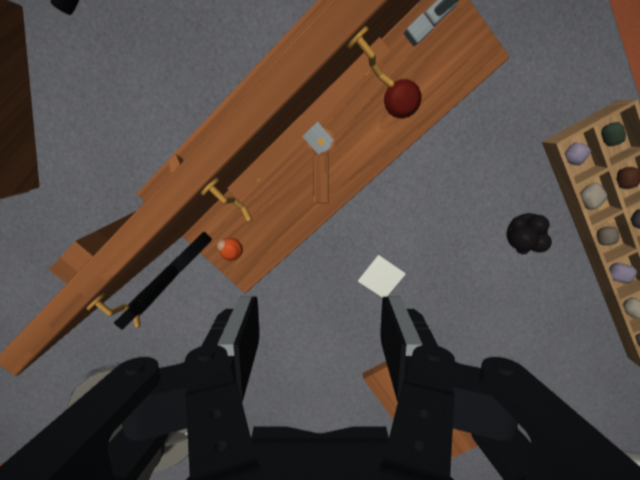

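The wrist view shows the brace arm vertical at (321,178), which lines up with the tool. The near hook at (230,200) stands close to the descent path, so I'll check that clearance.

```bash
python3 - <<'E'
from frames import *
O,xd,yd=disp()
c,P=cam('wrist'); X=P[:300].reshape(-1,3); X=X[~np.isnan(X[:,0])]
D=np.c_[(X[:,:2]-O)@xd,(X[:,:2]-O)@yd,X[:,2]]
b=D[(abs(D[:,2]-.105)<.006)&(D[:,0]<-.058)&(D[:,0]>-.12)&(abs(D[:,1])<.1)]; m=b.mean(0)
v=np.linalg.svd(b[:,:2]-m[:2])[2][0]; v*=np.sign(v[1]); r=m[:2]-[-.037,0]
print(len(b),'z',m[2],'th dir',np.arctan2(-v[0],v[1]),'th pin',np.arctan2(-r[0],r[1]))
f=D[(D[:,2]>.13)&(D[:,2]<.30)&(abs(D[:,0])<.012)]; print('face x',np.median(f[:,0]),len(f))
for lo,hi in [(.0,.11),(-.11,0)]:
    k=D[(D[:,2]>.24)&(D[:,2]<.35)&(D[:,0]<-.01)&(D[:,0]>-.06)&(D[:,1]>lo)&(D[:,1]<hi)]; print('hook',len(k),np.percentile(k,[1,50,99],axis=0).round(3).tolist())
th=.82
for rr in (.064,):
    G=O+(-.037-rr*np.sin(th))*xd+rr*np.cos(th)*yd; rows([*G,.08],192.15+np.degrees(th)+90)
E
```

```text
566 z 0.10605651499438379 th dir 0.7484646027838128 th pin 0.842689438503549
face x -0.0007824741070433338 4417
hook 262 [[-0.034, 0.058, 0.31], [-0.021, 0.06, 0.317], [-0.01, 0.062, 0.329]]
hook 328 [[-0.034, -0.061, 0.31], [-0.021, -0.059, 0.317], [-0.01, -0.057, 0.329]]
shift cm [-1.03  0.06 33.11] spin 0.005 h0 -30.61 eef [0.5181 0.2117 0.4111] t 1.9167
```

```bash
python3 -m jog '[[-3,0,0,0],[-3,0,4,0],[-3,0,8,0],[-3,0,12,0],[-3,0,16,0],[-3,0,20,0],[-3,0,24,0],[-2.5,0,27,0],[-2,0,29,0],[-1.5,0,31,0],[-1.2,0,32,0],[-1,0,33,0],[-1,0,33,0],[-1,0,33,0]]' -0.2 30
python3 -m jog '[[0,0,0,0],[0,0,0,0],[0,0,0,0],[0,0,0,0],[0,0,0,0],[0,0,0,0]]' 1 20
python3 - <<'E'
from frames import *
O,xd,yd=disp()
o=bot.get_obs();D=o['eef_pos'][:2]-O;r=np.array([D@xd+.037,D@yd]); print('r,th',np.linalg.norm(r),np.arctan2(-r[0],r[1]),o['contact_force'])
c,P=cam('scene'); save(c,'s2')
E
```

```text
t: 3.08
eef_pos: [0.5134, 0.2026, 0.0816]
tool_rot: [0.0, 0.869, 0.494, 0.0]
contact_force: [0.8, -0.7, 0.9]
gripper_width: 0.598
grasp_force: 0.0
t: 3.58
eef_pos: [0.5139, 0.2026, 0.0824]
tool_rot: [-0.0, 0.87, 0.494, 0.001]
contact_force: [-1.4, -1.1, 6.3]
gripper_width: 0.205
grasp_force: 26.6
r,th 0.06355889228914978 0.8293263077118612 [-1.39024656 -1.13930924  6.34439226]
```

View pics/s2.png

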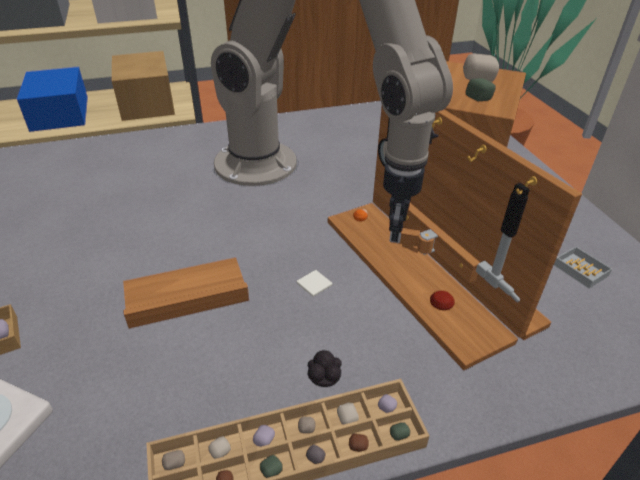

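```bash
python3 -m jog '[[0.01,0.32,0,-0.05],[0.03,0.64,0,-0.1],[0.07,0.95,0,-0.15],[0.13,1.26,0,-0.2],[0.2,1.57,0,-0.25],[0.28,1.88,0,-0.3],[0.39,2.18,0,-0.35],[0.5,2.48,0,-0.4],[0.63,2.77,0,-0.45],[0.78,3.05,0,-0.5],[0.94,3.32,0,-0.55],[1.11,3.59,0,-0.6],[1.3,3.85,0,-0.65],[1.5,4.1,0,-0.7],[1.68,4.31,0,-0.745],[1.72,4.36,0,-0.755],[1.72,4.36,0,-0.755],[1.72,4.36,0,-0.755],[1.72,4.36,0,-0.755]]'
python3 - <<'E'
from frames import *
O,xd,yd=disp()
o=bot.get_obs();D=o['eef_pos'][:2]-O;r=np.array([D@xd+.037,D@yd]); print('r,th',np.linalg.norm(r),np.arctan2(-r[0],r[1]),o['contact_force'])
E
```

```text
t: 5.22
eef_pos: [0.5598, 0.195, 0.0824]
tool_rot: [0.0, 0.627, 0.779, 0.0]
contact_force: [-2.1, -1.0, 7.1]
gripper_width: 0.209
grasp_force: 26.6
r,th 0.06393267139551007 1.575068889018286 [-2.10960332 -1.02666715  7.13674108]
```

```bash
python3 -m jog '[[0,0,0,0],[0,0,0,0],[0,0,0,0],[0,0,-2,0],[0,0,-4,0],[0,0,-8,0],[0,0,-12,0],[0,0,-16,0]]' -0.3
python3 - <<'E'
from frames import *
rows([.5284,-.2382,.2],2.3)
E
```

```text
t: 5.88
eef_pos: [0.5589, 0.1947, 0.2426]
tool_rot: [-0.0, 0.626, 0.78, -0.001]
contact_force: [0.7, 0.8, 0.4]
gripper_width: 0.651
grasp_force: 0.0
shift cm [-41.62 -12.3    4.29] spin 0.177 h0 12.43 eef [0.5589 0.1947 0.2426] t 5.8833
```

```bash
python3 -m jog '[[-41.6,-12.3,4.2,0.177],[-41.6,-12.3,4.2,0.177],[-41.6,-12.3,4.2,0.177],[-41.6,-12.3,4.2,0.177],[-41.6,-12.3,4.2,0.177],[-41.6,-12.3,4.2,0.177],[-41.6,-12.3,4.2,0.177],[-41.6,-12.3,4.2,0.177],[-41.6,-12.3,4.2,0.177],[-41.6,-12.3,4.2,0.177],[-41.6,-12.3,4.2,0.177],[-41.6,-12.3,4.2,0.177],[-41.6,-12.3,4.2,0.177],[-41.6,-12.3,4.2,0.177],[-41.6,-12.3,4.2,0.177]]' 
python3 - <<'E'
from frames import *
rows([.5284,-.2382,.021],2.3)
O,xd,yd=disp()
c,P=cam('wrist'); save(c,'w3')
X=P.reshape(-1,3); X=X[~np.isnan(X[:,0])]
L=X[(X[:,2]>.036)&(X[:,2]<.048)&(abs(X[:,0]-.528)<.03)&(abs(X[:,1]+.238)<.15)]
r=cv2.minAreaRect((L[:,:2]*1000).astype(np.float32)); print('lip wrist',r,len(L),np.median(L[:,2]))
c,P=cam('top'); X=P.reshape(-1,3); X=X[~np.isnan(X[:,0])]
D=np.c_[(X[:,:2]-O)@xd,(X[:,:2]-O)@yd,X[:,2]]
b=D[(abs(D[:,2]-.105)<.006)&(D[:,0]<-.05)&(D[:,0]>-.12)&(abs(D[:,1])<.1)]; m=b.mean(0)
v=np.linalg.svd(b[:,:2]-m[:2])[2][0]; v*=-np.sign(v[0]); q=m[:2]-[-.037,0]
print(len(b),'brace dir',np.arctan2(-v[0],v[1]),'pin',np.arctan2(-q[0],q[1]))
E
```

```text
t: 7.13
eef_pos: [0.5295, -0.2357, 0.1992]
tool_rot: [-0.0, 0.692, 0.722, 0.0]
contact_force: [-0.6, -0.0, 0.6]
gripper_width: 0.649
grasp_force: 0.0
shift cm [-0.26 -0.12 17.82] spin 0.003 h0 2.45 eef [ 0.5295 -0.2357  0.1992] t 7.1333
lip wrist ((527.6552734375, -239.28067016601562), (14.013754844665527, 239.841064453125), 2.346230983734131) 4800 0.042925005486383616
371 brace dir 1.5847321228144646 pin 1.5358674971636066
```

View pics/w3.png

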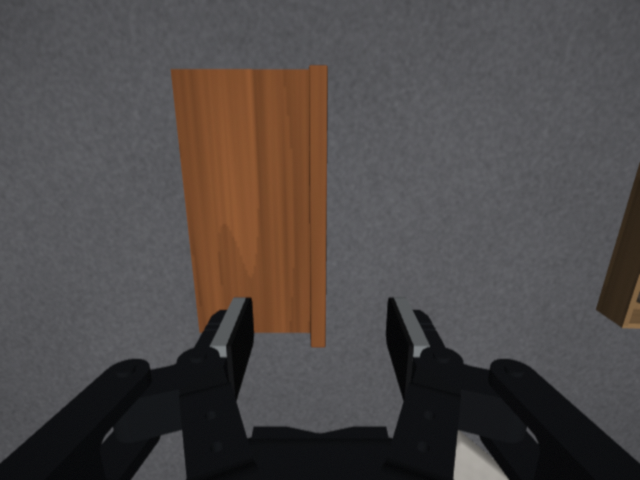

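The wrist view shows the lip as a vertical strip at cols 310–327, centred between the fingers. The brace direction reads 1.585 rad, so it is home.

```bash
python3 -m jog '[[-0.3,-0.15,4,0],[-0.3,-0.15,8,0],[-0.3,-0.15,12,0],[-0.3,-0.15,15,0],[-0.3,-0.15,16.5,0],[-0.3,-0.15,17.4,0],[-0.3,-0.15,17.7,0],[-0.3,-0.15,17.7,0],[-0.3,-0.15,17.7,0]]' 
python3 -m jog '[[0,0,0,0],[0,0,0,0],[0,0,0,0],[0,0,0,0],[0,0,0,0],[0,0,0,0],[0,0,0,0]]' 1 110
python3 -m jog '[[0,0,-1,0],[0,0,-3,0],[0,0,-6,0],[0,0,-10,0],[0,0,-14,0],[0,0,-18,0],[0,0,-18,0],[0,0,-18,0]]'
python3 - <<'E'
from frames import *
c,P=cam('top'); save(c,'t4')
O,xd,yd=disp(); G=O-.150*xd; rows([*G,.2],-77.85)
X=P.reshape(-1,3);X=X[~np.isnan(X[:,0])]
B=X[(X[:,0]>.40)&(X[:,0]<.51)&(X[:,1]>-.36)&(X[:,1]<-.11)&(X[:,2]>.1)&(X[:,2]<.25)]
for _ in range(4):
    m=B.mean(0); n=np.linalg.svd(B-m,full_matrices=False)[2][2]; d=abs((B-m)@n); B=B[d<max(.003,2*d.std())] 
print('board plane',np.round(n*np.sign(n[2]),3),m,len(B))
E
```

```text
t: 7.98
eef_pos: [0.5286, -0.2409, 0.0235]
tool_rot: [0.001, 0.693, 0.721, 0.0]
contact_force: [0.6, 0.7, 0.0]
gripper_width: 0.649
grasp_force: 0.0
t: 8.57
eef_pos: [0.5282, -0.241, 0.0234]
tool_rot: [0.001, 0.693, 0.721, 0.0]
contact_force: [-1.3, 1.4, 6.9]
gripper_width: 0.132
grasp_force: 108.5
t: 9.23
eef_pos: [0.5287, -0.2413, 0.2051]
tool_rot: [0.002, 0.693, 0.721, 0.001]
contact_force: [0.4, 0.8, -3.4]
gripper_width: 0.129
grasp_force: 108.0
shift cm [38.54  5.8   0.29] spin 1.399 h0 2.3 eef [ 0.5273 -0.2405  0.2027] t 9.2833
board plane [-0.008  0.001  1.   ] [ 0.45603091 -0.23298636  0.19678614] 9517
```

View pics/t4.png

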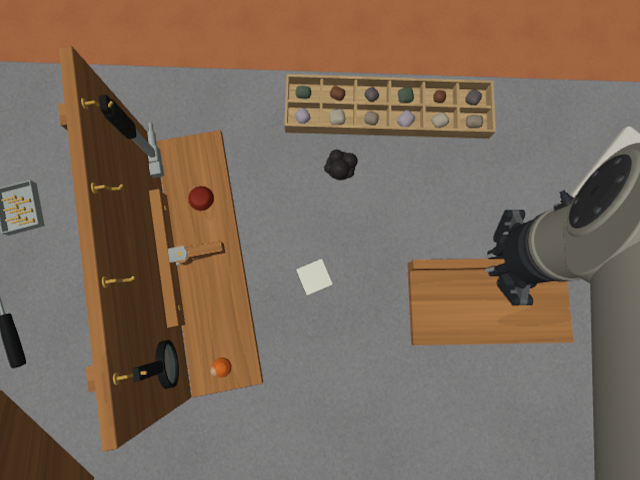

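The top view shows the shelf held level by the lip (tilt 0.008 rad). The brace is square at (205,248), and the hammer (153,150) and lens (168,365) hang at rest.

```bash
python3 - <<'E'
from frames import *
O,xd,yd=disp()
for n in ['top','scene']:
    P=np.load(f'pics/{n}.npy'); X=P.reshape(-1,3);X=X[~np.isnan(X[:,0])]
    D=np.c_[(X[:,:2]-O)@xd,(X[:,:2]-O)@yd,X[:,2]]
    for lab,lo,hi in [('hammer',-.25,-.08),('lens',.08,.25)]:
        k=D[(D[:,0]<-.01)&(D[:,0]>-.06)&(D[:,1]>lo)&(D[:,1]<hi)&(D[:,2]>.112)&(D[:,2]<.3)]
        print(n,lab,np.percentile(k,[.5,99.5],axis=0).round(3).tolist(),len(k))
G=O-.24*xd+.0015*yd; rows([*G,.2],-77.85)
E
```

```text
top hammer [[-0.032, -0.232, 0.116], [-0.015, -0.137, 0.299]] 1177
top lens [[-0.03, 0.143, 0.171], [-0.018, 0.208, 0.299]] 1069
scene hammer [[-0.034, -0.236, 0.114], [-0.016, -0.141, 0.299]] 1531
scene lens [[-0.031, 0.139, 0.173], [-0.018, 0.207, 0.299]] 730
shift cm [29.65  7.19  0.29] spin 1.399 h0 2.3 eef [ 0.5273 -0.2405  0.2027] t 9.2833
```

```bash
python3 -m jog '[[2,0.5,0,0.12],[4,1,0,0.24],[6,1.5,0,0.36],[8,2,0,0.48],[10.5,2.5,0,0.6],[13,3.1,0,0.72],[15.5,3.7,0,0.84],[18,4.3,0,0.96],[20.5,4.9,0,1.08],[23,5.5,0,1.2],[25.5,6.2,0,1.3],[28,6.8,0,1.38],[29.6,7.2,0,1.399],[29.6,7.2,0,1.399],[29.6,7.2,0,1.399],[29.6,7.2,0,1.399],[29.6,7.2,0,1.399],[29.6,7.2,0,1.399]]'
cat > pose.py <<'E'
from frames import *
O,xd,yd=disp()
X=np.concatenate([cam(n)[1].reshape(-1,3) for n in ['top']]);X=X[~np.isnan(X[:,0])]
o=bot.get_obs(); d=o['eef_pos'][:2]-O; t=np.array([d@xd,d@yd])
D=np.c_[(X[:,:2]-O)@xd,(X[:,:2]-O)@yd,X[:,2]]; zt=o['eef_pos'][2]-.0225+.016
k=D[(abs(D[:,2]-zt)<.008)&(D[:,0]>t[0]+.012)&(D[:,0]<t[0]+.125)&(abs(D[:,1])<.16)]
m=k.mean(0); n=np.linalg.svd(k-m,full_matrices=False)[2][2]
r=cv2.minAreaRect((k[:,:2]*1000).astype(np.float32)); print('board in display',r,'n',np.round(n*np.sign(n[2]),3),'ztop',m[2])
print('tcp disp',t,o['eef_pos'][2],'F',np.round(o['contact_force'],1),'Fxd',round(o['contact_force'][:2]@xd,1),'t',o['t'])
E
python3 pose.py; python3 - <<'E'
from frames import *
O,xd,yd=disp(); G=O-.124*xd+.0015*yd; rows([*G,.138],-77.85)
E
```

```text
t: 10.78
eef_pos: [0.5872, 0.0563, 0.2019]
tool_rot: [0.0, 0.995, 0.105, -0.0]
contact_force: [0.8, -0.5, -3.1]
gripper_width: 0.133
grasp_force: 108.1
shift cm [  0.02 -11.81   6.41] spin -0.002 h0 -77.97 eef [0.5873 0.0565 0.2021] t 10.8333pose.py:7: RuntimeWarning: Mean of empty slice.
  m=k.mean(0); n=np.linalg.svd(k-m,full_matrices=False)[2][2]
  ret = um.true_divide(
Traceback (most recent call last):
  File "pose.py", line 7, in <module>
    m=k.mean(0); n=np.linalg.svd(k-m,full_matrices=False)[2][2]
                   ~~~~~~~~~~~~~~~~~~~~~~~~~~~~~~~~~~~~~~~~~^^^
IndexError: index 2 is out of bounds for axis 0 with size 0
```

```bash
python3 - <<'E'
from frames import *
c,P=cam('top'); d,_=cam('scene')
cv2.imwrite('pics/both5.png',cv2.resize(np.hstack([c['pixels'],d['pixels']])[...,::-1],(800,300)))
print(np.isnan(P[...,0]).mean(), np.nanpercentile(P[...,2],[50,90,99]))
E
```

```text
0.004124348958333334 [6.90685800e-04 6.65479111e-01 7.05152524e-01]
```

View pics/both5.png

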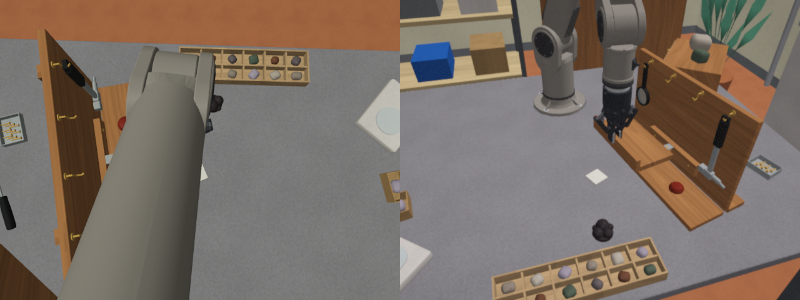

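The arm blocks the top view. The scene view shows the shelf level in front of the display, lip side toward the camera's left, so I'll measure with the scene camera.

```bash
sed -i "s/\['top'\]/['scene']/" pose.py; python3 pose.py
```

```text
board in display ((-172.95523071289062, -1.8544998168945312), (242.3685760498047, 106.90247344970703), 88.5520248413086) n [ 0.003 -0.006  1.   ] ztop 0.19560235421950006
tcp disp [-0.24144116  0.00149086] 0.20236342052172396 F [ 0.4 -0.8 -2.5] Fxd -0.9 t 10.9833
```

```bash
python3 -m jog '[[0,-2,1.5,0],[0,-4,3,0],[0,-6,4.5,0],[0,-8,6,0],[0,-9.5,6.4,0],[0,-10.5,6.4,0],[0,-11.2,6.4,0],[0,-11.6,6.4,0],[0,-11.6,6.4,0],[0,-11.6,6.4,0]]'; python3 pose.py
```

```text
t: 11.82
eef_pos: [0.564, 0.1705, 0.1392]
tool_rot: [0.0, 0.994, 0.105, 0.001]
contact_force: [-0.1, -0.6, -3.4]
gripper_width: 0.136
grasp_force: 108.1
board in display ((-46.4968147277832, -22.064285278320312), (270.7583923339844, 114.7137222290039), 84.24826049804688) n [ 0.003 -0.005  1.   ] ztop 0.1324100168651883
tcp disp [-0.1261016   0.00087509] 0.1390351851360779 F [ 0.  -0.3 -3. ] Fxd -0.3 t 11.8667
```

```bash
cat > yaw.py <<'E'
from frames import *
O,xd,yd=disp(); o=bot.get_obs(); zu=o['eef_pos'][2]-.0225
for n in ['scene','wrist']:
    X=cam(n)[1].reshape(-1,3);X=X[~np.isnan(X[:,0])]
    D=np.c_[(X[:,:2]-O)@xd,(X[:,:2]-O)@yd,X[:,2]]; tx=(o['eef_pos'][:2]-O)@xd
    k=D[(abs(D[:,2]-zu-.042)<.005)&(abs(D[:,0]-tx)<.014)&(abs(D[:,1])>.045)&(abs(D[:,1])<.14)]
    if len(k)<30: print(n,len(k)); continue
    p=np.polyfit(k[:,1],k[:,0],1); print(n,len(k),'slope',p[0],'x0',p[1],'y',k[:,1].min(),k[:,1].max(),'zslope',np.polyfit(k[:,1],k[:,2],1))
    w=D[(abs(D[:,0])<.008)&(D[:,2]>.18)&(D[:,2]<.3)&(abs(D[:,1])<.24)]
    if len(w)>50: print('  wall',np.polyfit(w[:,1],w[:,0],1))
E
python3 yaw.py
```

```text
scene 326 slope -0.005061508383755379 x0 -0.12822232735406464 y -0.12215393208206116 0.11806759933864891 zslope [-0.00172     0.15788299]
  wall [ 0.00118688 -0.00016809]
wrist 9697 slope 0.0018399596682894457 x0 -0.12599576166542914 y -0.1098059193594186 0.04837388979835205 zslope [-0.00143665  0.15823182]
```

```bash
python3 -m jog '[[0,0,0.4,0],[0,0,0.8,0],[0,0,1.0,0],[0,0,1.1,0],[0,0,1.15,0],[0,0,1.2,0],[0,0,1.2,0],[0,0,1.2,0]]'; python3 yaw.py
```

```text
t: 12.63
eef_pos: [0.5635, 0.1706, 0.1279]
tool_rot: [-0.0, 0.994, 0.105, -0.0]
contact_force: [-5.9, -2.3, 14.9]
gripper_width: 0.134
grasp_force: 110.7
scene 326 slope -0.007182853532650855 x0 -0.1277996670508947 y -0.12192239575125238 0.11977224332250916 zslope [-0.00030657  0.14667207]
  wall [ 0.00148805 -0.00015262]
wrist 9669 slope -0.0004190857269544165 x0 -0.1255526577979093 y -0.10974408252691017 0.04905857253053563 zslope [0.00235231 0.14738056]
```

```bash
python3 -m jog '[[0,0,-0.05,0],[0,0,-0.05,0],[0,0,-0.05,0]]'; python3 -m jog '[[0,-0.1,0,0],[0,-0.2,0,0],[0,-0.3,0,0],[0,-0.4,0,0],[0,-0.5,0,0],[0,-0.6,0,0],[0,-0.6,0,0],[0,-0.6,0,0]]'; python3 yaw.py;  python3 pose.py|tail -1
```

```text
t: 12.98
eef_pos: [0.5635, 0.1706, 0.1281]
tool_rot: [-0.0, 0.994, 0.105, -0.0]
contact_force: [-5.2, -3.0, 12.0]
gripper_width: 0.135
grasp_force: 110.2
t: 13.65
eef_pos: [0.564, 0.1746, 0.1283]
tool_rot: [0.001, 0.995, 0.105, 0.002]
contact_force: [0.2, -5.8, 8.4]
gripper_width: 0.133
grasp_force: 109.7
scene 336 slope -0.004331634382366713 x0 -0.1239050400052615 y -0.12295043647807159 0.1176506127710114 zslope [-0.00142861  0.1470895 ]
  wall [ 0.00107353 -0.00019536]
wrist 9717 slope 0.0013012861276962032 x0 -0.12169825902838362 y -0.11093215024649926 0.047171644383289246 zslope [-0.00065711  0.14767108]
tcp disp [-1.21775796e-01 -1.20039680e-04] 0.1282879563187007 F [ 0.2 -6.   8.8] Fxd -5.9 t 13.8
```

```bash
python3 -m jog '[[0,0,0,0],[0,0,0,0],[0,0,0,0],[0,0,0,0],[0,0,0,0]]' 0.3; python3 yaw.py; python3 -m jog '[[0,0,0,0],[0,0,0,0],[0,0,0,0],[0,0,0,0],[0,0,0,0],[0,0,0,0]]' 1 60; python3 pose.py|tail -1; python3 yaw.py
```

```text
t: 14.22
eef_pos: [0.5618, 0.1775, 0.1266]
tool_rot: [-0.0, 0.994, 0.106, -0.0]
contact_force: [-0.0, -1.1, -0.4]
gripper_width: 0.35
grasp_force: 0.0
scene 353 slope -0.005653089879056818 x0 -0.12413434317372285 y -0.12307428038491326 0.11762157026275592 zslope [-0.00178613  0.14677162]
  wall [ 0.00138097 -0.00013453]
wrist 9766 slope 0.0055323973511033275 x0 -0.12116092995517576 y -0.10898272728066218 0.04765610433338971 zslope [-0.00089465  0.14769811]
t: 14.82
eef_pos: [0.5622, 0.1769, 0.1269]
tool_rot: [0.0, 0.994, 0.106, 0.0]
contact_force: [-0.6, -1.4, 2.9]
gripper_width: 0.151
grasp_force: 61.4
tcp disp [-0.11913358  0.00122193] 0.12694037727662072 F [-0.9 -1.6  2.5] Fxd -1.4 t 14.8667
scene 355 slope -0.009442232906405546 x0 -0.12176156628197736 y -0.12393098101583715 0.11890645923215745 zslope [-0.00222973  0.14665634]
  wall [ 0.00124422 -0.0001698 ]
wrist 9763 slope -0.00024910030428872034 x0 -0.11909613324596582 y -0.10930225942231162 0.04701819047613612 zslope [-0.00044462  0.14771587]
```

```bash
python3 -m jog '[[0,-0.1,0,0],[0,-0.2,0,0],[0,-0.3,0,0],[0,-0.3,0,0],[0,-0.3,0,0]]'; python3 pose.py|tail -1; python3 -m jog '[[0,-0.1,0,0],[0,-0.2,0,0],[0,-0.2,0,0],[0,-0.2,0,0]]'; python3 pose.py|tail -1;python3 yaw.py
```

```text
t: 15.38
eef_pos: [0.5622, 0.1774, 0.127]
tool_rot: [0.001, 0.994, 0.105, 0.0]
contact_force: [2.1, -7.5, 4.1]
gripper_width: 0.147
grasp_force: 61.5
tcp disp [-0.11870889  0.00107555] 0.12697765224388735 F [ 1.8 -8.2  3.6] Fxd -8.4 t 15.4333
t: 15.77
eef_pos: [0.5622, 0.1774, 0.127]
tool_rot: [0.002, 0.995, 0.104, 0.001]
contact_force: [1.7, -11.9, 3.1]
gripper_width: 0.153
grasp_force: 61.5
tcp disp [-0.11867037  0.00107479] 0.12700862617088726 F [  3.2 -12.5   3.4] Fxd -12.9 t 15.8167
scene 360 slope -0.006093822291317212 x0 -0.12119985499849135 y -0.12470084061303974 0.11821529803692611 zslope [-0.00359851  0.1467284 ]
  wall [ 0.00135748 -0.00016301]
wrist 9730 slope -0.00042497496930900107 x0 -0.11865331680248284 y -0.10935355766199466 0.04742114746993717 zslope [-0.00075909  0.14776785]
```

```bash
python3 -m jog '[[0,0,0,0],[0,0,0,0],[0,0,0,0],[0,0,0,0],[0,0,0,0],[0,0,0,0]]'; python3 pose.py|tail -1; python3 - <<'E'
from frames import *
a,_=cam('scene'); b,_=cam('wrist'); O,xd,yd=disp()
cv2.imwrite('pics/fin.png',np.hstack([cv2.resize(a['pixels'][60:360,280:600],(400,375)),cv2.resize(b['pixels'],(400,375))])[...,::-1])
X=_.reshape(-1,3);
E
```

```text
t: 16.42
eef_pos: [0.5622, 0.1774, 0.127]
tool_rot: [0.002, 0.995, 0.104, 0.001]
contact_force: [2.7, -12.8, 3.8]
gripper_width: 0.151
grasp_force: 61.5
tcp disp [-0.11868363  0.00106799] 0.1270133036815077 F [  3.6 -11.9   3.2] Fxd -12.3 t 16.4667
```

View pics/fin.png

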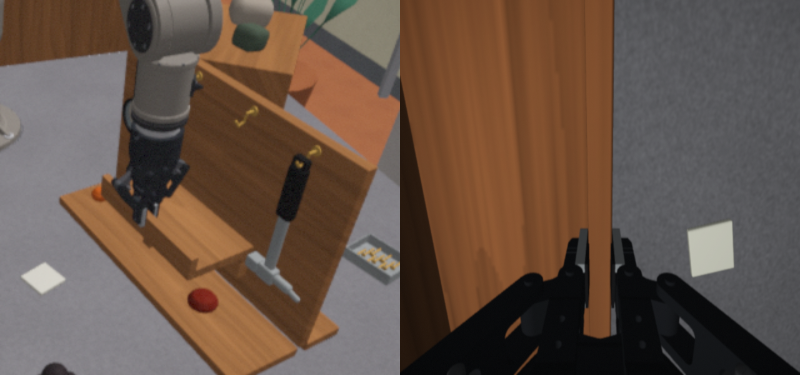

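The view shows the shelf on the ledger with its lip in front and its rear edge at the backboard (left panel, end near (245,250)). The hammer, stones and plate are undisturbed. I'll do one level check, then hand in.

```bash
python3 - <<'E'
from frames import *
O,xd,yd=disp(); X=cam('scene')[1].reshape(-1,3);X=X[~np.isnan(X[:,0])]
D=np.c_[(X[:,:2]-O)@xd,(X[:,:2]-O)@yd,X[:,2]]
k=D[(abs(D[:,2]-.121)<.01)&(D[:,0]<-.008)&(D[:,0]>-.09)&(abs(D[:,1])<.105)]
c=np.linalg.lstsq(np.c_[k[:,:2],np.ones(len(k))],k[:,2],rcond=None)[0]; print(len(k),c,'z at rear',c[2],'z mid',c[2]-.0625*c[0])
if len(k)>100 and abs(c[0])<.03 and abs(c[1])<.03: print(bot.hand_in())
E
```

```text
1864 [0.00139728 0.00028855 0.12227839] z at rear 0.12227839132339631 z mid 0.12219106127099581
the job is handed in; nothing more can be done
None
```

The brace is home and the shelf sits level on the ledger and brace with its rear edge on the backboard; I handed in at about 16.5 s while still pressing, with a measured push of about 12 N; the hand-in gave no verdict.

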